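# Prop open the analyser hood

### The job

Prop the hood of the white bench analyser open. First lift the yellow bolt handle out of its notch and draw the bolt all the way back so that it frees the blue prop bar; then swing the prop bar up by its red grip, its roller lifting the hood, until it passes over centre, rests against its stop and holds the hood open by itself. Let go, and leave the jar, the mug and the carton where they stand.

Things in the scene. Friction and masses are not known exactly. Their poses are not given: they have to be found in the camera images.
- analyser: White bench analyser, fixed; place and yaw vary. Box 340 (x) x 230 (y) x 180 mm high plus a hood to 233. Origin: centre of underside, z up. Prop and bolt are on its +y side face (y = +115); its -x end is nearer the robot. The hood's steel flange above them reaches y = 155 at height 180, so an upright hand meets the hood: lean the tool 30 to 45 degrees, hand out to +y, fingers closing along x.
- hood: White hood, 340 x 230 x 53 mm with a grey top panel. Origin on its underside, mid-width, 200 mm ahead (-x) of its hinge; axes as the analyser's when shut. Hinged along y at analyser x = +170, height 180 (far end); its -x end rises: tilt 0 shut, about 0.43 rad propped. About 0.6 kg; falls shut if not supported. Not taken by hand: the prop's roller pushes its flange up.
- prop (a joint): Angle of the blue prop bar (135 mm long), rad: 0 folded, level, pointing to analyser -x; grows as it swings up and over to +x in the x-z plane; stop at 2.234. Its end roller lifts the hood from 0.39 on. Centre at about 2.0: let go short of it, it falls back and the hood shuts; beyond, the hood presses it on to the stop. Bolted, it moves under 0.12. Needs up to about 6 N at the grip.
- prop_pivot (a point): Point on the prop's hinge axis, 168 mm from the analyser's centre plane towards +y, level with the middle of the red grip; 26.5 mm to -x of the analyser's origin, 120 mm above the table. Fixed to the analyser.
- prop_grip (a point): Middle of the free part of the red grip, a round bar 14 in diameter that sticks out of the prop 115 mm from the pivot, parallel to the hinge (analyser y). It reaches from y = 140 to y = 182 (this point: 168). It turns with the prop.
- bolt (a joint): Slide of the steel bolt rod (12 mm thick, 155 long, along analyser x at y = 132.5, height 95), m: 0 home, through the eye under the prop; 0.045 fully drawn towards +x, hard stop. The eye is free beyond 0.025. Friction about 1 N. It slides only while its handle is lifted out of the notch.
- bolt_handle (a joint): Turn of the bolt handle about the rod, rad: 0 hanging in the notch, 35 degrees below level, pointing to analyser +y; grows as it is lifted (level at 0.61), stop at 1.2. Clear of the notched rail from about 0.86; slide it at about 1.0. It falls back by its own weight: on to the rail, or at full draw into a second notch.
- bolt_grip (a point): Grasp point on the yellow handle, a round bar 12 mm thick that ends 68 mm from the rod's axis; this point is 53 mm from the axis and moves on that circle about the rod, sliding with the bolt. With the bolt home it is at analyser x = +18.5.
- jar_mid (a point): Amber jar with white lid, 64 diameter, 85 high; bystander, not to be moved. Its centre.
- mug_mid (a point): Blue mug, 76 diameter, 90 high; bystander, not to be moved. Its centre.
- carton_mid (a point): Cardboard carton 110 x 75 x 60 high; bystander, not to be moved. Its centre.

How it is judged (in metres and radians):
On the way, in this order (a step that is already met when the one before it is completed fails the run):
1. the bolt is drawn back, the prop still folded (value of joint bolt above 0.036 m and value of joint prop below 0.3 rad), for 0.1 s.
2. the prop is past centre, on its stop, with the hood up (value of joint prop above 2.15 rad and angle between hood's own z axis and vertical above 0.4 rad), for 0.2 s.
At the end, for the whole second after the job is handed in: The prop bar stands past centre on its stop (prop above 2.15 rad), holding the hood open (tilted above 0.40 rad), both at rest (below 0.05 rad/s), the bolt still drawn (above 34 mm), and the robot touches nothing (all of step 2 and value of joint bolt above 0.034 m and velocity of joint prop between -0.05 and 0.05 rad/s and angular speed of hood below 0.05 rad/s).
It fails at once if the jar is moved more than 30 mm or tipped (distance of jar_mid from where it was at the start of the episode above 0.03 m or angle between jar_mid's own z axis and vertical above 0.4 rad).
It fails at once if the mug is moved more than 30 mm or tipped (distance of mug_mid from where it was at the start of the episode above 0.03 m or angle between mug_mid's own z axis and vertical above 0.4 rad).
It fails at once if the carton is moved more than 30 mm or tipped (distance of carton_mid from where it was at the start of the episode above 0.03 m or angle between carton_mid's own z axis and vertical above 0.4 rad).
It also fails if it takes over 64 s, if anything falls off the work surface, if the arm or the gripper's body presses on something with over 40 N, if the wrist force passes 120 N, or if a joint passes its speed limit or range.

### The arm

A 6-joint arm with a two-finger parallel gripper is mounted at the origin on the work surface. World frame = base frame: x ahead of the robot, y to its left, z up, the work surface at z = 0. Lengths are in mm, angles in rad, forces in N, time in s.
With the tool pointing down it reaches from about 300 to 775 mm from the base axis. Payload 14.6 kg.
Tool frame: the origin (TCP) lies midway between the tips of the shut fingers; the grasp point (between the pads) lies 19 mm behind it (manip.tcp_to_grasp is the distance from the TCP to the grasp point, in mm); z points along the fingers, x is the direction in which the jaws open and shut, and the axes are right-handed (so a half turn about z gives the same grasp; the last joint's range is limited). The gripper opens to 94 mm and grips with 3 to 60 N. Pads are 16 mm wide; open, the fingers measure 119 mm over their backs; the gripper's body (75 mm by 177 mm) begins 78 mm behind the grasp point.
Start: joints at [-1.395, 0.3, 1.521, -0, 1.321, -0.067], TCP at [132.225, -533.859, 205.446] pointing down, gripper open.
Joint ranges: [-3.03, 3.03], [-0.79, 2.21], [0.23, 2.52], [-1.04, 4.18], [0, 3.07], [-2.55, 2.55]. Speed limits (rad/s): [2.22, 2.22, 2.57, 3.14, 3.14, 3.14].

### API

Orientations are given as [roll, pitch, yaw] about the fixed x, y, z axes, in that order (R = Rz(yaw) Ry(pitch) Rx(roll)).
In Python, from cell import manip gives the robot as it stands.
- The arm moves only by the tool arm_command, never from a script. Its argument "steps" is a list of rows, each a list of 3 entries, a list of its own where there are three numbers: the opening, from 0 (shut) to 1 (fully open), then the shift along the tool's x, y, z in cm, then the turn about the tool's z in rad. A call has 1 to 5 rows; each row shifts and turns the commanded pose from where the row before left it, along the tool's axes as they then stand; what a row does not reach is not made up. A row lasts 1/12 s, in which the tool goes at most 41.7 mm and 7.16 degrees, less where a joint would pass 70% of its speed; a pose out of reach is approached as far as the arm can. A call with a gripper value outside its range is refused whole. The fingers move at their own pace and stop on an object; "force" is the grip in N (left out, the last holds). Time passes only in rows, so rows that do not move let the fingers close. It gives the time, the measured TCP pose, the force and the opening at its end, in the units of the state.
- manip.read_state(): the state, without advancing time (a new reading comes with each control period).
- manip.camera(name): name is "scene" or "top" or "wrist"; returns (picture, depth): 420x560x3 uint8, red, green, blue; 420x560 float32, mm along the optical axis (not along the pixel's ray), 0 where there is no reading.
- manip.calibration(name): a dict with "fx", "fy", "cx", "cy" (pixels), "distortion" ([k1, k2, p1, p2, k3] as OpenCV has them; the pictures are not rectified), "R" (3x3) and "t" (3): a world point X has camera coordinates R X + t; the wrist camera has in their place "tool_from_camera" (4x4, takes a point from camera to tool coordinates, whose origin is the TCP and whose axes are the tool frame's). Camera axes: x right, y down, z forward; pixel columns grow to the right and rows downward; lengths in mm; the calibration is good to about 2 mm. A picture is of the moment at which its call begins: read the wrist's pose just before it. calibration takes no time and is no camera call.
- manip.sign_off(): hands the job in, once; it reports no verdict.
The state is a dict: "clock": time; "joints": joint angles; "qd": joint speeds; "effort": joint torques, N m; "eef_pos": TCP position; "eef_rot": TCP orientation; "wrist_force": force on the tool from outside, world axes, zero at the start; "moment": the same for the moment, N m; "finger_gap": finger opening in mm.
Only numpy, scipy, OpenCV 4.12 (cv2) and the standard library are available. Lean on these libraries where they do the work, as an engineer would, in place of code of your own. Each camera call takes 0.05 s, during which the arm holds its last target.

## Working session

There is one attempt and no reset: what is moved stays moved. The work goes in short steps, Python scripts to look and compute and a tool call to move; the robot and the scene stay as the last step left them, time stands still between calls to the robot, and variables do not carry over. Pictures are saved under pics/ and viewed, and the job is handed in when it is done.

Besides the shell and the picture viewer there is one more tool, called after ">>>" as name(argument=value, ...) on one line, values as JSON. arm_command: Moves the arm, as the interface text tells. Its arguments: {"type":"object","properties":{"steps":{"type":"array","items":{"type":"array"}},"force":{"type":"number"}},"required":["steps"]}

```bash
ls -la; mkdir -p pics
python3 - <<'E'
from cell import manip
import cv2,numpy as np
print(manip.read_state())
for n in("scene","top"):
    p,d=manip.camera(n); cv2.imwrite(f"pics/{n}0.png",p[:,:,::-1]); np.savez(f"{n}0.npz",p=p,d=d)
    print(n,manip.calibration(n))
print(manip.calibration("wrist"))
E
```

```text
total 12
drwxr-xr-x  3 agent agent 4096 Dec  6 04:33 .
drwxr-xr-x 23 root  root  4096 Dec  6 04:33 ..
drwxr-xr-x  2 agent agent 4096 Dec  6 04:33 pics
{'clock': 0.0, 'joints': array([-1.39457665e+00,  3.00492691e-01,  1.52154495e+00, -4.99002424e-06,
        1.32073523e+00, -6.66082291e-02]), 'qd': array([ 0.00015982,  0.00105701, -0.00035735, -0.00035047, -0.00115734,
        0.00011945]), 'effort': array([ 1.87913953e-03, -5.31806266e+01, -3.52738452e+01,  7.09070242e-02,
        2.43754894e-02, -1.05588877e-04]), 'eef_pos': array([ 132.19285563, -533.61165081,  204.88978259]), 'eef_rot': array([-3.14151892e+00,  1.17792274e-03, -1.32796714e+00]), 'wrist_force': array([-0.59987145, -0.38152308, -0.37931973]), 'moment': array([ 0.02224413,  0.03056955, -0.03297484]), 'finger_gap': 93.9129077867363}
scene {'fx': 403.3152342090894, 'fy': 403.3152342090894, 'cx': 280.89355350797916, 'cy': 213.73672318256757, 'distortion': array([-0.10044314,  0.        ,  0.        ,  0.        ,  0.        ]), 'R': array([[-0.88740186,  0.46094907,  0.00662532],
       [ 0.36977066,  0.72030399, -0.58
[... 371 characters left out ...]
[-0.98235913,  0.02112684, -0.18580687],
       [ 0.18591314,  0.00316493, -0.98256109]]), 't': array([ 20.39397868, 591.75129703, 867.81757434])}
{'fx': 335.47347700645196, 'fy': 335.47347700645196, 'cx': 275.5218066686953, 'cy': 209.41714460016257, 'distortion': array([-0.00563066,  0.        ,  0.        ,  0.        ,  0.        ]), 'tool_from_camera': array([[ 9.99999929e-01, -6.34095517e-05, -3.70817471e-04,
        -3.13445708e-01],
       [ 1.48556036e-04,  9.72144678e-01,  2.34381532e-01,
        -6.72428393e+01],
       [ 3.45626203e-04, -2.34381570e-01,  9.72144619e-01,
        -1.78799419e+02],
       [ 0.00000000e+00,  0.00000000e+00,  0.00000000e+00,
         1.00000000e+00]])}
```

View pics/scene0.png

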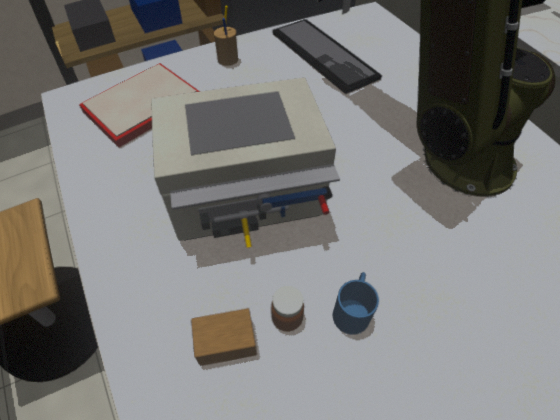

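View pics/top0.png

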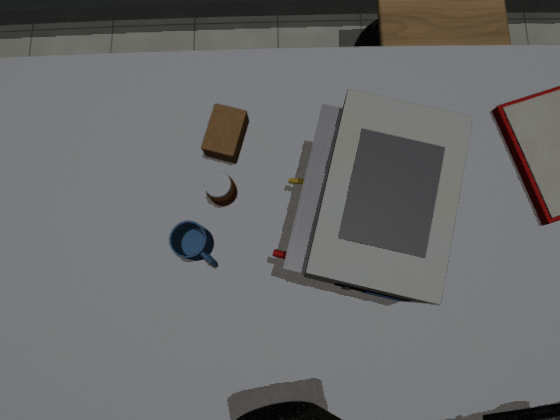

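The scene view shows the analyser with its yellow handle at about (247,232) and red grip at about (324,205). The carton is at (224,337), the jar at (288,308) and the mug at (356,305). In the top view, yellow is at (296,181) and red at (280,254).

```bash
cat > h.py <<'E'
import numpy as np,cv2
from cell import manip
def cloud(n,d,pose=None):
    c=manip.calibration(n);K=np.array([[c['fx'],0,c['cx']],[0,c['fy'],c['cy']],[0,0,1]])
    v,u=np.mgrid[:420,:560]
    q=cv2.undistortPoints(np.stack([u,v],-1).reshape(-1,1,2).astype(np.float64),K,np.array(c['distortion'])).reshape(420,560,2)
    P=np.dstack([q[...,0]*d,q[...,1]*d,d])
    if n=='wrist':
        T=c['tool_from_camera'];P=P@T[:3,:3].T+T[:3,3]
        return P@pose[1].T+pose[0]
    return (P-c['t'])@c['R']
E
python3 - <<'E'
from h import *
for n in('top','scene'):
    z=np.load(n+'0.npz');p,d=z['p'].astype(int),z['d'];X=cloud(n,d);ok=d>0
    print(n,'table z',np.median(X[ok&(abs(X[...,2])<15)][:,2]))
    m=ok&(abs(X[...,2]-233)<6)&(X[...,0]>200)
    m=cv2.morphologyEx(m.astype(np.uint8),cv2.MORPH_OPEN,np.ones((5,5)))
    k,l,s,_=cv2.connectedComponentsWithStats(m);i=1+np.argmax(s[1:,4]);q=X[l==i]
    print('top z',np.median(q[:,2]),len(q),cv2.minAreaRect(q[:,:2].astype(np.float32)),cv2.boxPoints(cv2.minAreaRect(q[:,:2].astype(np.float32))).round(1).tolist())
    r,g,b=p[...,0],p[...,1],p[...,2]
    for nm,mm in(('yel',(r>120)&(g>90)&(b<60)),('red',(r>110)&(g<50)&(b<50))):
        mm=mm&ok&(X[...,2]>30)&(X[...,2]<190);k,l,s,ce=cv2.connectedComponentsWithStats(mm.astype(np.uint8))
        for i in range(1,k):
            if s[i,4]>8: print(nm,ce[i],s[i,4],np.median(X[l==i],0).round(1),X[l==i].min(0).round(),X[l==i].max(0).round())
    for nm,(u0,v0,u1,v1) in {'top':{'jar':(200,165,242,210),'mug':(165,215,220,270),'car':(195,95,255,168)},'scene':{'jar':(268,284,308,332),'mug':(330,270,382,335),'car':(185,305,262,365)}}[n].items():
        Y=X[v0:v1,u0:u1].reshape(-1,3);Y=Y[(Y[:,2]>25)&(Y[:,2]<150)];print(nm,Y.min(0).round(),Y.max(0).round())
E
```

```text
top table z -0.1896640839993256
top z 230.29298561714228 24587 ((584.2464599609375, -169.6442413330078), (230.3320770263672, 340.5134582519531), 75.26260375976562) [[390.29998779296875, -237.6999969482422], [719.5999755859375, -324.29998779296875], [778.2000122070312, -101.5999984741211], [448.8999938964844, -15.0]]
jar [609. 126.  25.] [668. 188.  91.]
mug [473. 163.  25.] [565. 252.  94.]
car [709. 100.  25.] [830. 199.  65.]
scene table z -0.09758387748504779
top z 230.16391179790224 12901 ((584.2689819335938, -169.0377197265625), (233.86538696289062, 339.2186279296875), 75.2937240600586) [[390.5, -239.10000610351562], [718.5999755859375, -325.20001220703125], [778.0, -99.0], [449.8999938964844, -12.899999618530273]]
yel [247.46666667 240.8       ] 60 [6.495e+02 4.000e-01 6.800e+01] [642. -10.  59.] [656.  10.  75.]
red [107.  129.7] 10 [ 837.1 -520.9   30.7] [ 831. -535.   30.] [ 843. -507.   32.]
red [113.8 135.9] 10 [ 824.4 -488.4   30.6] [ 821. -499.   30.] [ 831. -474.   32.]
red [324.32432432 206.97297297] 37 [491.7  33.1 126.2] [486.  24. 123.] [498.  42. 129.]
jar [613. 131.  25.] [674. 190.  88.]
mug [478. 166.  25.] [565. 255.  93.]
car [708. 101.  25.] [832. 202.  64.]
```

>>> arm_command(steps=[[1,[0,0,-1],-0.119],[1,[0,0,-1],-0.119],[1,[0,0,-1],-0.119],[1,[0,0,-1],-0.119],[1,[0,0,-1],-0.119]])

```text
clock: 0.52
eef_pos: [132.2, -533.7, 255.6]
eef_rot: [-3.141, 0.001, -0.727]
wrist_force: [-0.4, 0.5, -1.2]
finger_gap: 94.2
```

>>> arm_command(steps=[[1,[0,0,-1],-0.119],[1,[0,0,-1],-0.119],[1,[0,0,-1],-0.119],[1,[0,0,-1],-0.119],[1,[-4,1,0],0]])

```text
clock: 0.93
eef_pos: [94.8, -533.6, 296.8]
eef_rot: [3.14, -0.002, -0.244]
wrist_force: [-0.2, -0.0, -0.0]
finger_gap: 93.9
```

>>> arm_command(steps=[[1,[-4,1,0],0],[1,[-4,1,0],0],[1,[-4,1,0],0],[1,[-4,1,0],0],[1,[-4,1,0],0]])

```text
clock: 1.35
eef_pos: [-117.1, -530.3, 295.3]
eef_rot: [-3.141, 0.0, -0.257]
wrist_force: [-0.1, -1.1, 0.2]
finger_gap: 93.8
```

>>> arm_command(steps=[[1,[-2.5,3,0],0],[1,[0,4,0],0],[1,[0,4,0],0],[1,[0,4,0],0],[1,[0,4,0],0]])

```text
clock: 1.77
eef_pos: [-185.4, -698.7, 294.9]
eef_rot: [-3.14, -0.0, -0.257]
wrist_force: [0.3, -0.7, 0.4]
finger_gap: 93.8
```

>>> arm_command(steps=[[1,[0,4,0],0],[1,[0,4,0],0],[1,[0,4,0],0],[1,[0,4,0],0]])

```text
clock: 2.1
eef_pos: [-205.6, -775.6, 280.7]
eef_rot: [3.122, -0.0, -0.257]
wrist_force: [1.2, 2.4, 11.8]
finger_gap: 93.7
```

```bash
python3 -c "
from h import *
s=manip.read_state();print(s['joints'].round(3),s['eef_pos'],s['eef_rot'])"
```

```text
[-1.876e+00  1.011e+00  2.340e-01  1.000e-03  1.878e+00 -1.618e+00] [-205.57714202 -775.61648801  280.67677435] [ 3.12239794e+00 -2.57263863e-04 -2.57087603e-01]
```

>>> arm_command(steps=[[1,[0,4,-1],0],[1,[0,4,-1],0],[1,[0,4,-1],0],[1,[0,4,-1],0],[1,[0,4,-1],0]])

```text
clock: 2.52
eef_pos: [-214.2, -809.6, 280.2]
eef_rot: [2.997, 0.0, -0.257]
wrist_force: [-0.3, -0.6, -0.1]
finger_gap: 94.2
```

```bash
python3 -c "
from h import *
s=manip.read_state();print(s['joints'].round(3),s['eef_pos'],s['eef_rot'])"
```

```text
[-1.875  1.014  0.236  0.007  1.748 -1.617] [-214.22380637 -809.5621665   280.22697914] [ 2.99685900e+00  2.40280336e-04 -2.57011367e-01]
```

>>> arm_command(steps=[[1,[0,4,-1],0],[1,[0,4,-1],0],[1,[0,4,-1],0],[1,[0,4,-1],0],[1,[0,4,-1],0]])

```text
clock: 2.93
eef_pos: [-220.8, -835.4, 301.1]
eef_rot: [2.874, 0.0, -0.257]
wrist_force: [1.0, -0.3, 0.8]
finger_gap: 94.1
```

>>> arm_command(steps=[[1,[0,4,-1],0],[1,[0,4,-1],0],[1,[0,4,-1],0],[1,[0,4,-1],0],[1,[0,4,-1],0]])

```text
clock: 3.35
eef_pos: [-225.2, -853.2, 339.6]
eef_rot: [2.753, 0.001, -0.257]
wrist_force: [0.3, -0.7, -0.4]
finger_gap: 94.3
```

>>> arm_command(steps=[[1,[0,4,-1],0],[1,[0,4,-1],0],[1,[0,4,-1],0],[1,[0,4,-1],0],[1,[0,4,-1],0]])

```text
clock: 3.77
eef_pos: [-227.4, -862.5, 392.7]
eef_rot: [2.633, 0.001, -0.257]
wrist_force: [0.0, -1.1, 0.5]
finger_gap: 94.0
```

```bash
python3 -c "
from h import *
s=manip.read_state();print(s['joints'].round(3),s['eef_pos'],s['eef_rot'])"
```

```text
[-1.877  0.91   0.236  0.023  1.488 -1.616] [-227.39360609 -862.46780882  392.67273976] [ 2.63322357e+00  6.66656132e-04 -2.57123047e-01]
```

>>> arm_command(steps=[[1,[0,4,-1],0],[1,[0,4,-1],0],[1,[0,4,-1],0],[1,[0,4,-1],0],[1,[0,4,-1],0]])

```text
clock: 4.18
eef_pos: [-227.2, -862.3, 456.6]
eef_rot: [2.515, 0.001, -0.257]
wrist_force: [0.3, -0.0, -0.4]
finger_gap: 93.9
```

>>> arm_command(steps=[[1,[0,0,0],0]])

```text
clock: 4.27
eef_pos: [-227.0, -861.8, 459.3]
eef_rot: [2.512, 0.001, -0.257]
wrist_force: [-0.1, 0.8, 0.8]
finger_gap: 93.7
```

```bash
python3 -c "
from h import *
s=manip.read_state();print(s['joints'].round(3),s['eef_pos'],s['eef_rot'])"
```

```text
[-1.878  0.844  0.235  0.029  1.434 -1.616] [-227.0223138  -861.79307763  459.3239701 ] [ 2.51215648e+00  9.34058844e-04 -2.57173549e-01]
```

```bash
cat >> h.py <<'E'
from scipy.spatial.transform import Rotation as Ro
AO=np.array([584.3,-169.3,0.]);AR=Ro.from_euler('z',-0.257).as_matrix()
def a2w(p): return AO+AR@np.array(p,float)
def w2a(p): return (np.asarray(p)-AO)@AR
def tool():
    s=manip.read_state();return s,s['eef_pos'],Ro.from_euler('xyz',s['eef_rot']).as_matrix()
def go(*wps):
    "world TCP waypoints -> tool shifts cm"
    s,p,R=tool();print('J',s['joints'].round(2),'a-frame TCP',w2a(p).round(1),'F',s['wrist_force'].round(1),'t',s['clock'])
    for w in wps:
        d=R.T@(np.array(w)-p)/10;print(np.round(w),d.round(2),'rows',np.ceil(np.linalg.norm(d)/4));p=np.array(w)
def tcp_for(g,R=None):
    R=tool()[2] if R is None else R
    return a2w(g)+19*R[:,2]
E
python3 - <<'E'
from h import *
z=tool()[2][:,2]
g=tcp_for([18.5,176,64.6]);print(g)
go([-150,-560,450],[150,-500,450],[400,-350,450],[600,-50,450],g-z*150)
E
```

```text
[644.06934148 -14.59632175  49.24117518]
J [-1.88  0.84  0.23  0.03  1.43 -1.62] a-frame TCP [-608.7 -876.   459.3] F [-0.1  0.8  0.8] t 4.2667
[-150 -560  450] [ -0.23 -25.73 -17.58] rows 8.0
[ 150 -500  450] [ 27.49 -10.84  -7.93] rows 8.0
[ 400 -350  450] [ 20.36 -16.86 -12.3 ] rows 8.0
[600 -50 450] [ 11.71 -27.56 -20.08] rows 10.0
[667.  71. 170.] [  3.4  -27.26  14.72] rows 8.0
```

>>> arm_command(steps=[[1,[0,-3.2,-2.2],0],[1,[0,-3.2,-2.2],0],[1,[0,-3.2,-2.2],0],[1,[0,-3.2,-2.2],0],[1,[0,-3.2,-2.2],0]])

```text
clock: 4.68
eef_pos: [-192.6, -729.6, 454.7]
eef_rot: [2.519, 0.001, -0.257]
wrist_force: [-0.9, -1.4, 0.7]
finger_gap: 93.7
```

>>> arm_command(steps=[[1,[0,-3.2,-2.2],0],[1,[0,-3.2,-2.2],0],[1,[0,-3.2,-2.2],0],[1,[3.4,-1.3,-1.0],0],[1,[3.4,-1.4,-1.0],0]])

```text
clock: 5.1
eef_pos: [-89.4, -601.1, 454.9]
eef_rot: [2.516, 0.001, -0.26]
wrist_force: [0.6, -0.9, -0.0]
finger_gap: 93.7
```

>>> arm_command(steps=[[1,[3.4,-1.4,-1.0],0],[1,[3.4,-1.4,-1.0],0],[1,[3.4,-1.4,-1.0],0],[1,[3.4,-1.4,-1.0],0],[1,[3.4,-1.3,-1.0],0]])

```text
clock: 5.52
eef_pos: [98.6, -562.9, 454.4]
eef_rot: [2.517, 0.0, -0.257]
wrist_force: [-1.3, -0.8, 0.5]
finger_gap: 94.0
```

Run:
```python
from h import *
z=tool()[2][:,2];print(tool()[0]['eef_pos'],tool()[0]['eef_rot'])
g=tcp_for([18.5,176,64.6])
go([400,-350,450],[600,-50,450],g-z*150)
```

```text
[  98.56612923 -562.9149656   454.41658492] [ 2.51714571e+00  4.83992594e-04 -2.57209865e-01]
J [-1.33 -0.04  1.46 -0.31  1.18 -1.03] a-frame TCP [-369.7 -504.2  454.4] F [-1.3 -0.8  0.5] t 5.5167
[ 400 -350  450] [ 23.74 -23.18 -16.17] rows 10.0
[600 -50 450] [ 11.71 -27.66 -19.94] rows 10.0
[666.  70. 171.] [  3.38 -27.13  14.85] rows 8.0
```

>>> arm_command(steps=[[1,[2.4,-2.3,-1.6],0],[1,[2.4,-2.3,-1.6],0],[1,[2.4,-2.3,-1.6],0],[1,[2.4,-2.3,-1.6],0],[1,[2.4,-2.3,-1.6],0]])

```text
clock: 5.93
eef_pos: [249.8, -457.5, 452.1]
eef_rot: [2.517, 0.0, -0.257]
wrist_force: [0.2, -0.1, 0.5]
finger_gap: 93.6
```

>>> arm_command(steps=[[1,[2.4,-2.3,-1.6],0],[1,[2.4,-2.3,-1.6],0],[1,[2.4,-2.3,-1.6],0],[1,[2.4,-2.3,-1.6],0],[1,[2.4,-2.3,-1.6],0]])

```text
clock: 6.35
eef_pos: [401.6, -352.4, 449.7]
eef_rot: [2.518, 0.0, -0.257]
wrist_force: [-0.1, 0.0, -0.1]
finger_gap: 94.0
```

Run:
```python
from h import *
z=tool()[2][:,2];print(tool()[0]['eef_pos'],tool()[0]['eef_rot'])
g=tcp_for([18.5,176,64.6])
go([600,-50,450],g-z*150)
```

```text
[ 401.55338076 -352.42093716  449.65143392] [ 2.51751180e+00  4.43752909e-04 -2.56832396e-01]
J [-0.5   0.08  1.34 -0.6   1.55 -0.28] a-frame TCP [-130.2 -223.6  449.7] F [-0.1  0.  -0.1] t 6.35
[600 -50 450] [ 11.51 -27.8  -20.07] rows 10.0
[666.  70. 171.] [  3.38 -27.11  14.87] rows 8.0
```

>>> arm_command(steps=[[1,[1.2,-2.8,-2],0],[1,[1.2,-2.8,-2],0],[1,[1.2,-2.8,-2],0],[1,[1.2,-2.8,-2],0],[1,[1.2,-2.8,-2],0]])

```text
clock: 6.77
eef_pos: [502.7, -201.0, 448.9]
eef_rot: [2.518, 0.001, -0.257]
wrist_force: [0.3, -0.4, 0.4]
finger_gap: 93.6
```

>>> arm_command(steps=[[1,[1.2,-2.8,-2],0],[1,[1.2,-2.8,-2],0],[1,[1.2,-2.8,-2],0],[1,[1.2,-2.8,-2],0],[1,[1.2,-2.8,-2],0]])

```text
clock: 7.18
eef_pos: [604.4, -49.9, 448.1]
eef_rot: [2.518, 0.001, -0.257]
wrist_force: [0.2, 0.1, 1.1]
finger_gap: 94.1
```

Run:
```python
from h import *
z=tool()[2][:,2];print(tool()[0]['eef_pos'],tool()[0]['eef_rot'])
g=tcp_for([18.5,176,64.6])
go(g-z*150,g-z*60)
s,pp,R=tool()
p,d=manip.camera('wrist');cv2.imwrite('pics/w1.png',p[:,:,::-1])
```

```text
[604.41057177 -49.87818635 448.12725851] [ 2.51782678e+00  8.22365485e-04 -2.56843271e-01]
J [ 0.1   0.52  0.79 -0.64  1.99  0.13] a-frame TCP [-10.9 120.6 448.1] F [0.2 0.1 1.1] t 7.1833
[666.  70. 171.] [  2.97 -26.9   14.79] rows 8.0
[653.  19.  98.] [-0.  0.  9.] rows 3.0
```

View pics/w1.png

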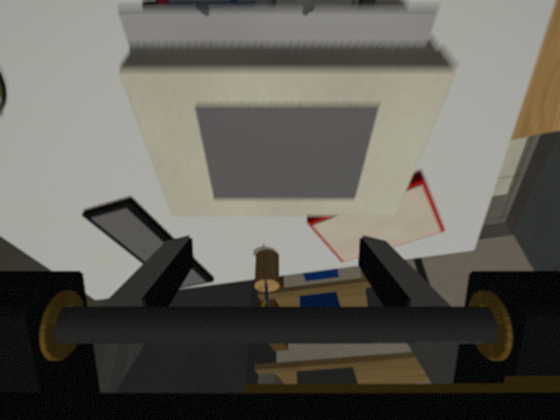

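The wrist view looks down on the hood, with the flange edge along the top of the picture at about row 25. Next I move out to the pre-grasp.

>>> arm_command(steps=[[1,[0.4,-3.6,1],0],[1,[0.4,-3.6,1],0],[1,[0.4,-3.6,1.5],0],[1,[0.4,-3.6,1.5],0],[1,[0.4,-3.5,2],0]])

```text
clock: 7.65
eef_pos: [649.8, 45.7, 285.6]
eef_rot: [2.518, 0.0, -0.256]
wrist_force: [1.1, -0.2, -0.1]
finger_gap: 94.3
```

>>> arm_command(steps=[[1,[0.3,-3,2.6],0],[1,[0.3,-3,2.6],0],[0.6,[0.4,-3,2.6],0],[0.6,[0,0,0],0]])

```text
clock: 7.98
eef_pos: [664.1, 69.0, 162.1]
eef_rot: [2.512, 0.012, -0.256]
wrist_force: [-0.5, -0.3, -1.6]
finger_gap: 83.9
```

Run:
```python
from h import *
s,pp,R=tool()
p,d=manip.camera('wrist');cv2.imwrite('pics/w2.png',p[:,:,::-1]);np.savez('w2.npz',p=p,d=d,pp=pp,R=R)
z=R[:,2]
g=tcp_for([18.5,176,64.6]);go(g-z*60,g)
X=cloud('wrist',d,(pp,R));X=w2a(X)
r,gg,b=[p[...,i].astype(int) for i in range(3)]
for nm,mm in(('yel',(r>100)&(gg>70)&(b<50)),('red',(r>90)&(gg<50)&(b<50))):
    mm=mm&(d>0);k,l,s,ce=cv2.connectedComponentsWithStats(mm.astype(np.uint8))
    for i in range(1,k):
        if s[i,4]>20: print(nm,ce[i].round(),s[i,4],np.median(X[l==i],0).round(1),X[l==i].min(0).round(),X[l==i].max(0).round())
```

```text
J [ 0.25  0.81  0.95 -0.54  1.7   0.53] a-frame TCP [ 17.6 250.5 167.1] F [ 0.4 -0.2  0.2] t 8.0333
[653.  19.  98.] [ 0.19 -0.    8.57] rows 3.0
[644. -15.  49.] [-0.02  0.01  6.  ] rows 2.0
yel [329.  14.] 29 [ 45.1 338.7  58.9] [ 44. 337.  58.] [ 47. 340.  61.]
yel [326.  24.] 21 [ 44.1 332.6  58.9] [ 44. 330.  58.] [ 46. 336.  61.]
yel [280. 224.] 682 [ 19.2 168.1  75.5] [ 14. 140.  58.] [ 25. 191.  96.]
red [ 86. 264.] 178 [-139.1  172.7  125.3] [-146.  162.  121.] [-136.  181.  127.]
```

View pics/w2.png

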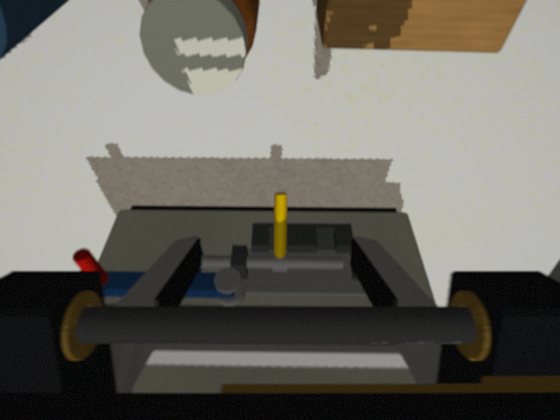

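The handle is at (280,224) with the rail behind it, and the red grip is at (86,262). The measured handle x is 19 mm against the expected 18.5. I'll check rail clearance for the fingertips.

Run:
```python
from h import *
f=np.load('w2.npz');X=w2a(cloud('wrist',f['d'],(f['pp'],f['R'])))
for v in (205,215,222,228,234,240,246,252,258,264):
    print(v,[tuple(X[v,u].round().astype(int)) for u in (225,245,258,268,295,310,330,345,355)])
```

```text
205 [(np.int64(-47), np.int64(105), np.int64(0)), (np.int64(-23), np.int64(106), np.int64(1)), (np.int64(-7), np.int64(106), np.int64(0)), (np.int64(5), np.int64(107), np.int64(1)), (np.int64(38), np.int64(105), np.int64(-1)), (np.int64(56), np.int64(106), np.int64(0)), (np.int64(80), np.int64(107), np.int64(0)), (np.int64(98), np.int64(107), np.int64(0)), (np.int64(110), np.int64(106), np.int64(-1))]
215 [(np.int64(-43), np.int64(115), np.int64(24)), (np.int64(-20), np.int64(115), np.int64(23)), (np.int64(-6), np.int64(114), np.int64(23)), (np.int64(6), np.int64(115), np.int64(23)), (np.int64(37), np.int64(114), np.int64(22)), (np.int64(54), np.int64(114), np.int64(22)), (np.int64(77), np.int64(115), np.int64(22)), (np.int64(94), np.int64(114), np.int64(22)), (np.int64(106), np.int64(114), np.int64(21))]
222 [(np.int64(-42), np.int64(115), np.int64(34)), (np.int64(-20), np.int64(115), np.int64(34)), (np.int64(-2), np.int64(156), np.int64(66)), (np.int64(8), np.int64(156), np.int64(66)), (np.int64(34), np.int64(156), np.int64(65)), (np.int64(54), np.int64(113), np.int64(31)), (np.int
[... 2317 characters left out ...]
p.int64(95)), (np.int64(8), np.int64(137), np.int64(94)), (np.int64(34), np.int64(137), np.int64(94)), (np.int64(48), np.int64(138), np.int64(95)), (np.int64(67), np.int64(138), np.int64(94)), (np.int64(86), np.int64(118), np.int64(82)), (np.int64(58), np.int64(260), np.int64(171))]
264 [(np.int64(-33), np.int64(135), np.int64(100)), (np.int64(-13), np.int64(142), np.int64(105)), (np.int64(-1), np.int64(135), np.int64(100)), (np.int64(8), np.int64(135), np.int64(100)), (np.int64(34), np.int64(135), np.int64(100)), (np.int64(48), np.int64(135), np.int64(99)), (np.int64(67), np.int64(135), np.int64(99)), (np.int64(85), np.int64(118), np.int64(88)), (np.int64(58), np.int64(259), np.int64(174))]
```

```bash
cat >> h.py <<'E'
def tg(g,off=13):
    return a2w(g)+off*tool()[2][:,2]
def hb(th,x,r=58,off=13):
    a=th-np.radians(35);return tg([x,132.5+r*np.cos(a),94.5+r*np.sin(a)],off)
E
python3 - <<'E'
from h import *
g=hb(0,18.8);z=tool()[2][:,2];go(g-z*40,g)
print(tool()[0]['eef_rot'])
E
```

```text
J [ 0.25  0.81  0.95 -0.54  1.7   0.53] a-frame TCP [ 17.6 250.5 167.1] F [ 0.4 -0.2  0.2] t 8.0333
[652.  15.  83.] [ 0.2  -0.51 10.01] rows 3.0
[646.  -7.  51.] [-0. -0.  4.] rows 2.0
[ 2.51419453  0.00761391 -0.2562063 ]
```

>>> arm_command(steps=[[0.6,[0.1,-0.3,3.3],0],[0.6,[0.1,-0.2,3.3],0],[0.6,[0,0,3.4],0],[0.6,[0,0,1.5],0],[0.6,[0,0,0],0]])

```text
clock: 8.45
eef_pos: [651.4, 4.4, 75.2]
eef_rot: [2.517, 0.002, -0.259]
wrist_force: [-1.2, 0.0, 0.5]
finger_gap: 56.1
```

Run:
```python
from h import *
g=hb(0,18.8);go(g)
s,pp,R=tool();print(s['eef_rot'],s['finger_gap'])
p,d=manip.camera('wrist');cv2.imwrite('pics/w3.png',p[:,:,::-1])
```

```text
J [ 0.17  0.83  1.14 -0.56  1.48  0.57] a-frame TCP [ 20.7 185.1  75.2] F [-1.2  0.   0.5] t 8.45
[646.  -7.  51.] [-0.19 -0.4   2.73] rows 1.0
[ 2.51686253e+00  1.68882638e-03 -2.59231143e-01] 56.126028486103
```

View pics/w3.png

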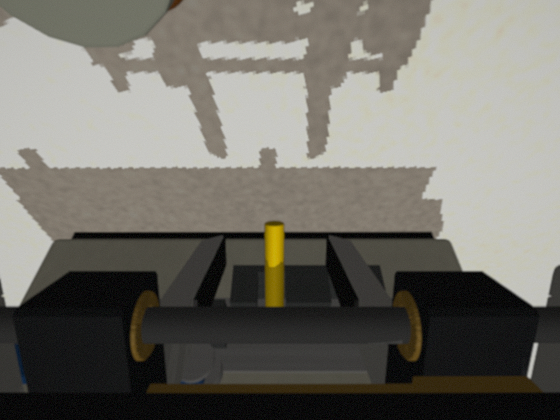

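The handle sits centred between the fingers at column 275, so I'll go in and close.

>>> arm_command(steps=[[0.6,[-0.1,-0.2,1.4],0],[0.6,[-0.1,-0.2,1.3],0],[0.0,[0,0,0],0],[0.0,[0,0,0],0],[0.0,[0,0,0],0]], force=30)

```text
clock: 8.92
eef_pos: [647.5, -4.3, 51.8]
eef_rot: [2.518, -0.001, -0.257]
wrist_force: [-0.3, 0.0, -0.6]
finger_gap: 40.3
```

>>> arm_command(steps=[[0.0,[0,0,0],0],[0.0,[0,0,0],0],[0.0,[0,0,0],0]])

```text
clock: 9.17
eef_pos: [647.1, -4.5, 50.9]
eef_rot: [2.518, 0.0, -0.257]
wrist_force: [-0.4, 0.2, -0.8]
finger_gap: 19.8
```

Run:
```python
from h import *
g=hb(0,18.8)
go(g,*[hb(t,18.8) for t in (.25,.5,.75,1.0)])
s,pp,R=tool();print(s['eef_rot'],s['finger_gap'])
p,d=manip.camera('wrist');cv2.imwrite('pics/w4.png',p[:,:,::-1])
```

```text
J [ 0.16  0.85  1.18 -0.57  1.43  0.59] a-frame TCP [ 18.8 175.3  50.9] F [-0.4  0.2 -0.8] t 9.1667
[646.  -7.  51.] [-0.    0.23  0.19] rows 1.0
[648.  -1.  63.] [-0.    0.2  -1.43] rows 1.0
[649.   2.  78.] [-0.    0.55 -1.34] rows 1.0
[649.   2.  92.] [-0.    0.86 -1.16] rows 1.0
[648.  -1. 106.] [-0.    1.12 -0.91] rows 1.0
[ 2.51810760e+00  1.72700058e-04 -2.56703388e-01] 19.819963491940815
```

View pics/w4.png

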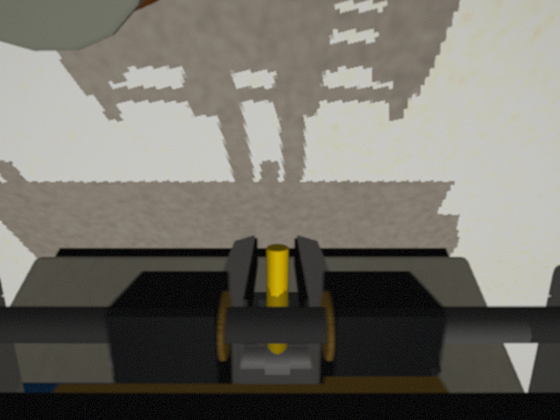

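The fingers straddle the handle (column 277). I'll finish closing.

>>> arm_command(steps=[[0.0,[0,0.2,0.2],0],[0.0,[0,0,0],0],[0.0,[0,0,0],0],[0.0,[0,0,0],0]])

```text
clock: 9.55
eef_pos: [646.6, -6.1, 50.2]
eef_rot: [2.52, -0.0, -0.256]
wrist_force: [3.8, 9.2, 0.4]
finger_gap: 11.0
```

>>> arm_command(steps=[[0.0,[0,0.1,-0.7],0],[0.0,[0,0.1,-0.7],0],[0.0,[0,0.25,-0.7],0],[0.0,[0,0.3,-0.65],0]])

```text
clock: 9.88
eef_pos: [648.5, 2.2, 77.1]
eef_rot: [2.517, 0.001, -0.257]
wrist_force: [-1.2, -2.3, -3.3]
finger_gap: 10.9
```

Run:
```python
from h import *
go(*[hb(t,18.8) for t in (.5,.75,1.0)])
s,pp,R=tool();print(s['eef_rot'],s['finger_gap'])
p,d=manip.camera('wrist');cv2.imwrite('pics/w5.png',p[:,:,::-1])
```

```text
J [ 0.17  0.82  1.16 -0.56  1.47  0.57] a-frame TCP [ 18.5 182.2  77.1] F [-1.2 -2.3 -3.3] t 9.8833
[649.   2.  78.] [ 0.03 -0.01 -0.05] rows 1.0
[649.   2.  92.] [-0.    0.86 -1.16] rows 1.0
[648.  -1. 106.] [-0.    1.12 -0.91] rows 1.0
[ 2.51742872e+00  1.40673923e-03 -2.57240302e-01] 10.925626010244404
```

View pics/w5.png

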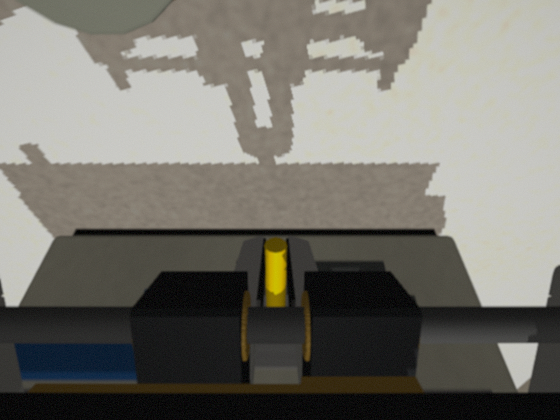

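The handle is held (gap 11 mm) and has come up with the hand. I'll lift on to about 1.0 rad.

>>> arm_command(steps=[[0.0,[0,0.4,-0.6],0],[0.0,[0,0.45,-0.6],0],[0.0,[0,0.55,-0.5],0],[0.0,[0,0.6,-0.45],0],[0.0,[0,0,0],0]])

```text
clock: 10.35
eef_pos: [648.0, -2.0, 107.7]
eef_rot: [2.518, -0.001, -0.258]
wrist_force: [-0.4, -1.4, -2.7]
finger_gap: 11.1
```

Run:
```python
from h import *
go(hb(1.0,18.8),hb(1.0,62.8))
s,pp,R=tool();print(s['eef_rot'],s['finger_gap'])
```

```text
J [ 0.16  0.78  1.15 -0.56  1.51  0.54] a-frame TCP [ 19.1 178.  107.7] F [-0.4 -1.4 -2.7] t 10.35
[648.  -1. 106.] [-0.03 -0.15  0.11] rows 1.0
[690. -13. 106.] [ 4.4 -0.   0. ] rows 2.0
[ 2.51810506e+00 -9.18474137e-04 -2.57697686e-01] 11.11140852031481
```

>>> arm_command(steps=[[0.0,[0.9,0,0],0],[0.0,[0.9,0,0],0],[0.0,[0.9,0,0],0],[0.0,[0.9,0,0],0],[0.0,[0.7,0,0],0]])

```text
clock: 10.77
eef_pos: [689.9, -12.5, 106.4]
eef_rot: [2.518, 0.0, -0.257]
wrist_force: [-1.2, 0.7, 0.1]
finger_gap: 11.1
```

>>> arm_command(steps=[[0.0,[0.2,0,0],0],[0.0,[0,0,0],0]])

```text
clock: 10.93
eef_pos: [690.9, -12.6, 105.8]
eef_rot: [2.517, 0.002, -0.258]
wrist_force: [-4.8, 1.1, 1.0]
finger_gap: 11.3
```

Run:
```python
from h import *
go(hb(1.0,62.8),hb(0,63.3),hb(.75,63.3))
s,pp,R=tool();print(s['eef_rot'],s['finger_gap'])
p,d=manip.camera('wrist');cv2.imwrite('pics/w6.png',p[:,:,::-1])
p,d=manip.camera('scene');cv2.imwrite('pics/s6.png',p[120:300,100:400,::-1].repeat(2,0).repeat(2,1))
```

```text
J [ 0.14  0.88  0.98 -0.57  1.56  0.49] a-frame TCP [ 63.2 178.6 105.8] F [-4.8  1.1  1. ] t 10.9333
[690. -13. 106.] [-0.05  0.01 -0.01] rows 1.0
[689. -19.  51.] [ 0.06 -2.73  4.84] rows 2.0
[692.  -9.  92.] [-0.01  1.61 -3.93] rows 2.0
[ 2.51733546e+00  2.31057608e-03 -2.57921037e-01] 11.297383430915074
```

View pics/w6.png

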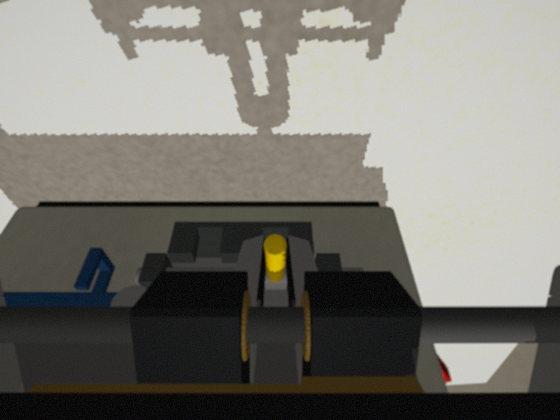

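View pics/s6.png

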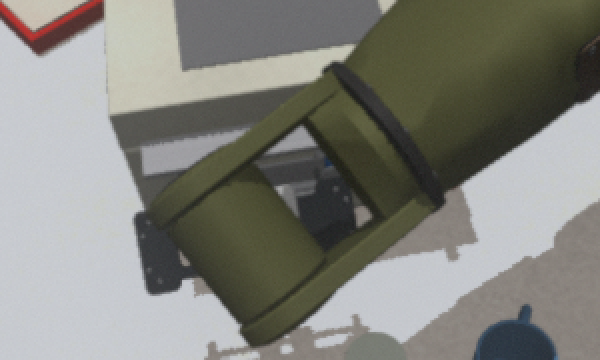

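The bolt is at its stop, with a reaction of about 5 N and x moved by 44 mm. The wrist view shows the blue eye free at (97,270). I'll lower the handle into the second notch.

>>> arm_command(steps=[[0.0,[0,-0.6,0.45],0],[0.0,[0,-0.55,0.5],0],[0.0,[0,-0.45,0.6],0],[0.0,[0,-0.4,0.6],0],[0.0,[0,-0.3,0.65],0]])

```text
clock: 11.45
eef_pos: [691.6, -10.1, 70.2]
eef_rot: [2.517, 0.001, -0.257]
wrist_force: [-5.0, 2.3, 3.5]
finger_gap: 11.5
```

>>> arm_command(steps=[[0.0,[0,-0.2,0.7],0],[0.0,[0,0,0],0],[0.15,[0,0,0],0],[0.3,[0,0,0],0],[0.4,[0,0,0],0]])

```text
clock: 11.87
eef_pos: [691.6, -13.0, 63.6]
eef_rot: [2.518, -0.001, -0.257]
wrist_force: [-0.7, 0.2, 0.1]
finger_gap: 24.2
```

Run:
```python
from h import *
z=tool()[2][:,2]
go()
s,pp,R=tool();print(s['eef_rot'],s['finger_gap'])
p,d=manip.camera('wrist');cv2.imwrite('pics/w7.png',p[:,:,::-1])
```

```text
J [ 0.14  0.92  1.   -0.57  1.5   0.52] a-frame TCP [ 64.1 178.5  63.6] F [-0.7  0.2  0.1] t 11.8667
[ 2.51807327e+00 -6.30041050e-04 -2.56817379e-01] 24.15379628742253
```

View pics/w7.png

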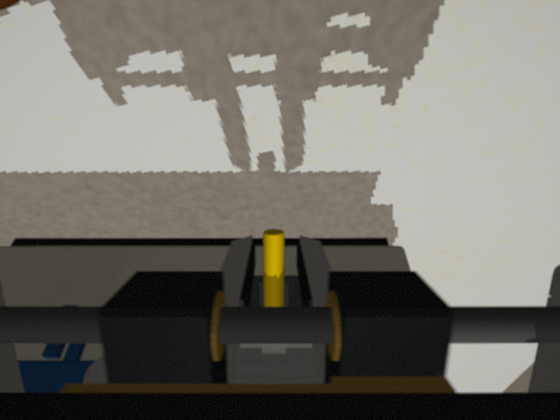

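>>> arm_command(steps=[[0.6,[0,0,-1.5],0],[0.6,[0,0,-2.5],0],[0.6,[0,0,-3],0],[0.6,[0,0,-3],0],[0.6,[0,0,0],0]])

```text
clock: 12.33
eef_pos: [708.1, 46.7, 149.9]
eef_rot: [2.522, -0.007, -0.254]
wrist_force: [-0.2, 1.0, 0.9]
finger_gap: 56.1
```

Run:
```python
from h import *
z=tool()[2][:,2]
g=tg([-141.5,170,119.5]);go(g-z*70,g)
s,pp,R=tool();print(s['eef_rot'],s['finger_gap'])
p,d=manip.camera('wrist');cv2.imwrite('pics/w8.png',p[:,:,::-1])
X=w2a(cloud('wrist',d,(pp,R)))
r,gg,b=[p[...,i].astype(int) for i in range(3)]
for nm,mm in(('yel',(r>100)&(gg>70)&(b<50)),('red',(r>90)&(gg<50)&(b<50))):
    mm=mm&(d>0);k,l,s,ce=cv2.connectedComponentsWithStats(mm.astype(np.uint8))
    for i in range(1,k):
        if s[i,4]>20: print(nm,ce[i].round(),s[i,4],np.median(X[l==i],0).round(1),X[l==i].min(0).round(),X[l==i].max(0).round())
```

```text
J [ 0.21  0.91  0.81 -0.55  1.7   0.48] a-frame TCP [ 64.8 240.3 149.9] F [-0.2  1.   0.9] t 12.3333
[499.  63. 166.] [-20.67   4.     0.71] rows 6.0
[489.  24. 109.] [ 0. -0.  7.] rows 2.0
[ 2.52154943 -0.00698266 -0.254454  ] 56.064571030698055
yel [273. 227.] 731 [ 62.7 168.8  74.9] [ 57. 141.  58.] [ 68. 191.  96.]
red [ 12. 277.] 280 [-138.7  170.8  125.2] [-145.  146.  121.] [-135.  182.  127.]
```

View pics/w8.png

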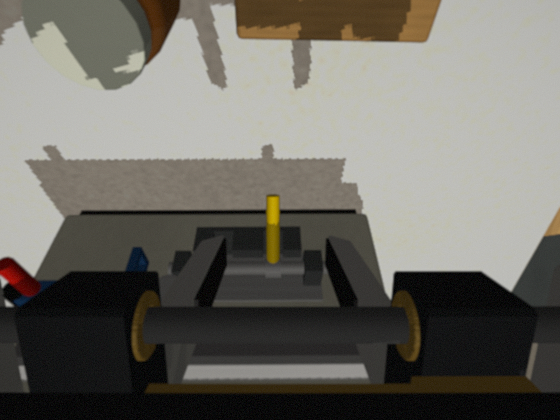

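The bolt stays drawn, with the yellow handle at x 62.7 (about 43.5 mm of draw) and hanging in the second notch. Next is the red grip.

>>> arm_command(steps=[[0.6,[-3.4,0.6,0],0],[0.6,[-3.4,0.7,0],0],[0.6,[-3.4,0.7,0.2],0],[0.6,[-3.5,0.7,0.2],0],[0.6,[-3.5,0.7,0.2],0]])

```text
clock: 12.8
eef_pos: [529.5, 56.3, 158.2]
eef_rot: [2.517, 0.002, -0.258]
wrist_force: [0.5, -0.5, 0.2]
finger_gap: 56.5
```

>>> arm_command(steps=[[0.6,[-3.4,0.6,0.2],0],[0.6,[0,0,0],0],[0.6,[0,0,0],0]])

```text
clock: 13.05
eef_pos: [496.5, 59.6, 161.0]
eef_rot: [2.518, 0.001, -0.257]
wrist_force: [0.6, -0.5, 0.4]
finger_gap: 56.2
```

Run:
```python
from h import *
z=tool()[2][:,2]
g=tg([-140.5,170,119.5]);go(g-z*70,g)
s,pp,R=tool();print(s['eef_rot'],s['finger_gap'])
p,d=manip.camera('wrist');cv2.imwrite('pics/w9.png',p[:,:,::-1])
X=w2a(cloud('wrist',d,(pp,R)))
r,gg,b=[p[...,i].astype(int) for i in range(3)]
for nm,mm in(('red',(r>90)&(gg<50)&(b<50)),):
    mm=mm&(d>0);k,l,s,ce=cv2.connectedComponentsWithStats(mm.astype(np.uint8))
    for i in range(1,k):
        if s[i,4]>20: print(nm,ce[i].round(),s[i,4],np.median(X[l==i],0).round(1),X[l==i].min(0).round(),X[l==i].max(0).round())
```

```text
J [ 0.31  0.45  1.54 -0.51  1.52  0.7 ] a-frame TCP [-143.1  199.1  161. ] F [ 0.6 -0.5  0.4] t 13.05
[500.  63. 166.] [ 0.26 -0.06 -0.63] rows 1.0
[490.  23. 109.] [0. 0. 7.] rows 2.0
[ 2.51767804e+00  8.43087388e-04 -2.56541506e-01] 56.18510443560656
red [277. 236.] 512 [-142.5  166.5  125.7] [-149.  114.   69.] [-133.  182.  127.]
```

View pics/w9.png

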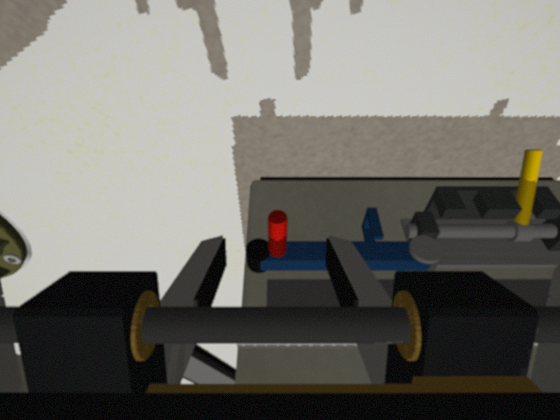

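The red grip is at (277,233), between the fingers at x about -142. I'll approach and close.

>>> arm_command(steps=[[0.6,[0.15,0,2.5],0],[0.6,[0,0,2.5],0],[0.5,[0,0,1.3],0],[0.0,[0,0,0],0],[0.0,[0,0,0],0]], force=40)

```text
clock: 13.52
eef_pos: [490.2, 23.6, 109.5]
eef_rot: [2.517, 0.001, -0.258]
wrist_force: [0.7, 0.9, -0.5]
finger_gap: 39.8
```

>>> arm_command(steps=[[0.0,[0,0,0],0],[0.0,[0,0,0],0],[0.0,[0,0,0],0],[0.0,[0,0,0],0],[0.0,[0,0,0],0]])

```text
clock: 13.93
eef_pos: [488.4, 24.8, 110.1]
eef_rot: [2.518, 0.003, -0.258]
wrist_force: [-11.2, 5.3, 6.1]
finger_gap: 12.9
```

```bash
cat >> h.py <<'E'
def pg(th,y=170,off=13,r=115,z0=119.5):
    return tg([-26.5-r*np.cos(th),y,z0+r*np.sin(th)],off)
E
python3 - <<'E'
from h import *
go(*[pg(t) for t in (0,.2,.4,.6,.8,1.0,1.2,1.4,1.6,1.8,2.0,2.2,2.25)])
s,pp,R=tool();print(s['eef_rot'],s['finger_gap'])
p,d=manip.camera('wrist');cv2.imwrite('pics/w10.png',p[:,:,::-1])
E
```

```text
J [ 0.26  0.48  1.64 -0.54  1.4   0.71] a-frame TCP [-142.1  163.3  110.1] F [-11.2   5.3   6.1] t 13.9333
[489.  24. 109.] [0.05 0.01 0.15] rows 1.0
[491.  23. 132.] [ 0.22  1.34 -1.85] rows 1.0
[497.  21. 154.] [ 0.67  1.28 -1.78] rows 1.0
[508.  19. 174.] [ 1.09  1.18 -1.64] rows 1.0
[522.  15. 191.] [ 1.47  1.03 -1.43] rows 1.0
[540.  10. 206.] [ 1.79  0.84 -1.16] rows 1.0
[560.   5. 216.] [ 2.04  0.61 -0.85] rows 1.0
[581.  -1. 222.] [ 2.21  0.36 -0.51] rows 1.0
[603.  -6. 224.] [ 2.29  0.1  -0.14] rows 1.0
[625. -12. 221.] [ 2.28 -0.17  0.23] rows 1.0
[646. -18. 214.] [ 2.18 -0.43  0.6 ] rows 1.0
[665. -23. 202.] [ 1.99 -0.68  0.93] rows 1.0
[670. -24. 198.] [ 0.46 -0.2   0.28] rows 1.0
[ 2.51765523  0.00321135 -0.25802741] 12.911797558160522
```

View pics/w10.png

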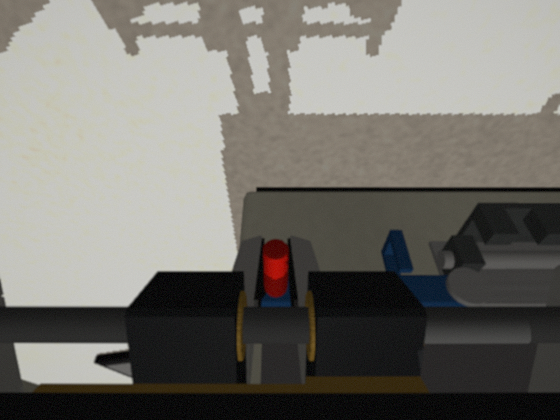

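>>> arm_command(steps=[[0.0,[0.05,0.65,-0.9],0],[0.0,[0.2,0.65,-0.9],0],[0.0,[0.3,0.65,-0.9],0],[0.0,[0.4,0.65,-0.9],0]])

```text
clock: 14.32
eef_pos: [496.1, 22.7, 154.4]
eef_rot: [2.517, 0.008, -0.259]
wrist_force: [-22.1, 10.6, 6.6]
finger_gap: 13.0
```

Run:
```python
from h import *
go(*[pg(t) for t in (.4,.6,.8)]);print(tool()[0]['finger_gap'],tool()[0]['eef_rot'])
```

```text
J [ 0.25  0.44  1.58 -0.53  1.48  0.66] a-frame TCP [-134.2  163.3  154.4] F [-22.1  10.6   6.6] t 14.3167
[497.  21. 154.] [0.16 0.04 0.1 ] rows 1.0
[508.  19. 174.] [ 1.09  1.18 -1.64] rows 1.0
[522.  15. 191.] [ 1.47  1.03 -1.44] rows 1.0
13.002121428766845 [ 2.51734534  0.00752901 -0.25922407]
```

A sideways force of about 24 N shows my model is roughly 2–3 mm too far to +x. I'll ease that off as I swing.

>>> arm_command(steps=[[0.0,[0.25,0.6,-0.85],0],[0.0,[0.45,0.55,-0.8],0],[0.0,[0.6,0.5,-0.75],0],[0.0,[0.75,0.5,-0.7],0]])

```text
clock: 14.65
eef_pos: [517.6, 17.2, 192.8]
eef_rot: [2.517, 0.004, -0.258]
wrist_force: [-13.9, 3.5, 4.2]
finger_gap: 13.0
```

Run:
```python
from h import *
go(*[pg(t) for t in (.8,1.,1.2)]);print(tool()[0]['finger_gap'],tool()[0]['eef_rot'])
```

```text
J [ 0.23  0.43  1.49 -0.54  1.55  0.59] a-frame TCP [-111.9  163.5  192.8] F [-13.9   3.5   4.2] t 14.65
[522.  15. 191.] [0.52 0.01 0.17] rows 1.0
[540.  10. 206.] [ 1.79  0.84 -1.16] rows 1.0
[560.   5. 216.] [ 2.04  0.61 -0.85] rows 1.0
12.956564115338493 [ 2.51687884  0.00397725 -0.2583758 ]
```

>>> arm_command(steps=[[0.0,[0.8,0.46,-0.63],0],[0.0,[0.92,0.41,-0.56],0],[0.0,[1.0,0.35,-0.48],0],[0.0,[1.06,0.29,-0.4],0]])

```text
clock: 14.98
eef_pos: [554.7, 7.6, 221.1]
eef_rot: [2.517, 0.001, -0.259]
wrist_force: [-14.0, 6.2, 19.9]
finger_gap: 12.8
```

Run:
```python
from h import *
go();s,p,R=tool();print(s['finger_gap'],s['eef_rot']);g=w2a(p-13*R[:,2]);print(g,np.arctan2(g[2]-120,-28.5-g[0]),np.hypot(g[2]-120,-28.5-g[0]))
```

```text
J [ 0.2   0.48  1.36 -0.55  1.61  0.53] a-frame TCP [-73.6 163.6 221.1] F [-14.    6.2  19.9] t 14.9833
12.78992163568037 [ 2.51681482e+00  6.34039886e-04 -2.58622106e-01]
[-73.56724972 171.16433033 231.61754317] 1.187048538262513 120.37247584159726
```

Run:
```python
from h import *
p,d=manip.camera('wrist');cv2.imwrite('pics/w11.png',p[:,:,::-1])
p,d=manip.camera('scene');cv2.imwrite('pics/s11.png',cv2.resize(p[60:330,100:420,::-1],None,fx=2,fy=2))
s=tool()[0];print(s['wrist_force'],s['moment'],s['eef_pos'])
```

```text
[-14.49143785   8.58563456  26.28635181] [-1.40051724  3.08080311 -1.90275831] [555.87995277   7.2559664  221.36047855]
```

View pics/w11.png

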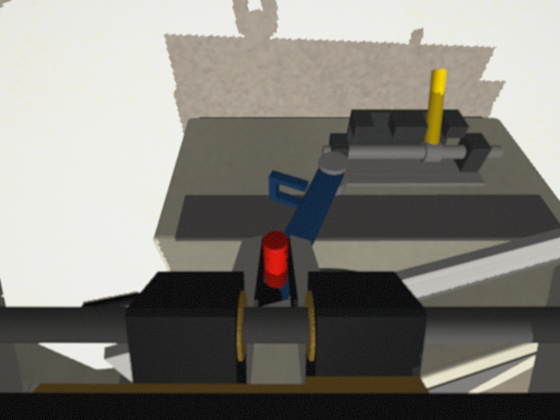

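View pics/s11.png

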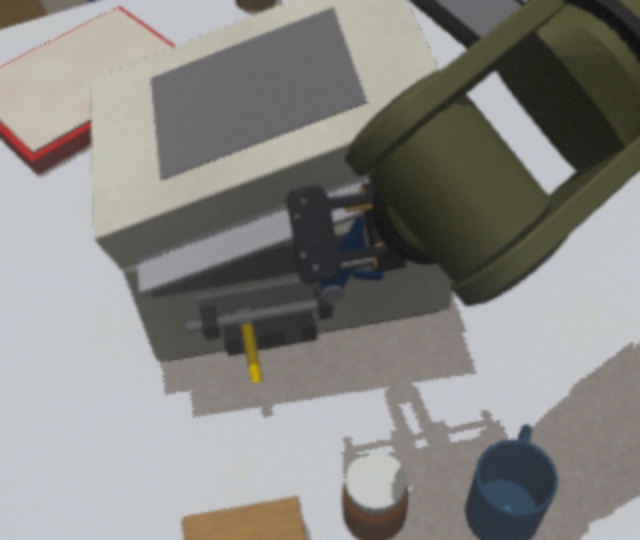

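Run:
```python
from h import *
s,pp,R=tool();p,d=manip.camera('wrist')
X=w2a(cloud('wrist',d,(pp,R)));print(w2a(pp),s['wrist_force'])
r,gg,b=[p[...,i].astype(int) for i in range(3)]
m=(r>90)&(gg<50)&(b<50)&(d>0);q=X[m];q=q[q[:,2]>200];print('red',np.percentile(q,[2,50,98],axis=0).round(1))
mt=(R.T@(cloud('wrist',d,(pp,R))[m]-pp).T).T;print('in tool',np.percentile(mt,[2,50,98],axis=0).round(1))
for u,v in((333,160),(327,157),(338,163),(333,168)):print((u,v),X[v,u].round(1))
m=(r>90)&(gg>70)&(b<50)&(d>0);print('yel',np.median(X[m],0))
```

```text
[-72.36367997 163.53350169 221.36047855] [-14.49143785   8.58563456  26.28635181]
red [[-79.  143.3 223.3]
 [-73.1 170.2 230.7]
 [-67.  181.7 232.4]]
in tool [[ -6.6 -13.1 -17.9]
 [ -0.7   0.2 -11.4]
 [  5.3  22.3   4.3]]
(333, 160) [-26.  142.7 118.7]
(327, 157) [-30.6 143.4 115.8]
(338, 163) [-22.6 143.7 123.5]
(333, 168) [-27.2 143.1 128.7]
yel [ 58.39177985 174.26419449  83.48873356]
```

The bar has worked out towards the fingertips, with its centre only about 4.5 mm behind the TCP. I'll ease the grip and go down about 8 mm onto it. The finger behind it still holds the prop from falling back.

>>> arm_command(steps=[[0.0,[0,0,0.0],0],[0.0,[0,-0.2,0.3],0],[0.0,[0,-0.2,0.3],0]], force=8)

```text
clock: 15.38
eef_pos: [555.4, 7.6, 212.3]
eef_rot: [2.518, -0.001, -0.257]
wrist_force: [-7.2, 7.6, 12.1]
finger_gap: 13.8
```

```bash
cat >> h.py <<'E'
def prop(save=None):
    s,pp,R=tool();p,d=manip.camera('wrist')
    if save: cv2.imwrite(save,p[:,:,::-1])
    W=cloud('wrist',d,(pp,R));X=w2a(W)
    r,gg,b=[p[...,i].astype(int) for i in range(3)]
    m=(r>90)&(gg<50)&(b<50)&(d>0)&(X[...,2]>100);q=X[m];P=np.percentile(q,[2,50,98],axis=0)
    t=w2a(pp);bx,bz=(P[0,0]+P[2,0])/2,P[2,2]-7
    F=AR.T@s['wrist_force']
    print('t',s['clock'],'TCPa',t.round(1),'F a',F.round(1),'gap',round(s['finger_gap'],1),'bar x,z',bx.round(1),bz.round(1),'tip y',P[2,1].round(1),'theta',np.arctan2(bz-120,-26.8-bx).round(3),'r',np.hypot(bz-120,-26.8-bx).round(1),'depth',((bz-t[2])/.81).round(1),'J',s['joints'].round(2))
E
python3 -c "
from h import *
prop()"
```

```text
t 15.3833 TCPa [-72.9 163.7 212.3] F a [-8.9  5.6 12.1] gap 13.8 bar x,z -73.6 225.2 tip y 181.7 theta 1.152 r 115.2 depth 15.9 J [ 0.2   0.48  1.37 -0.55  1.59  0.54]
```

```bash
python3 -c "
from h import *
c=1.152
for t in np.arange(1.25,2.3,.1):
    dx=115*(np.cos(c)-np.cos(t));dz=115*(np.sin(t)-np.sin(c));print(round(t,2),np.round([dx/10,dz*.0585,-dz*.0811],2));c=t
"
```

```text
1.25 [ 1.05  0.24 -0.33]
1.35 [ 1.11  0.18 -0.25]
1.45 [ 1.13  0.11 -0.16]
1.55 [ 1.15  0.05 -0.07]
1.65 [ 1.15 -0.02  0.03]
1.75 [ 1.14 -0.09  0.12]
1.85 [ 1.12 -0.15  0.21]
1.95 [ 1.09 -0.22  0.3 ]
2.05 [ 1.05 -0.28  0.39]
2.15 [ 0.99 -0.34  0.47]
2.25 [ 0.93 -0.4   0.55]
```

>>> arm_command(steps=[[0.0,[1.05,0.24,-0.33],0],[0.0,[1.11,0.18,-0.25],0],[0.0,[1.13,0.11,-0.16],0],[0.0,[1.15,0.05,-0.07],0]])

```text
clock: 15.77
eef_pos: [598.8, -4.1, 221.4]
eef_rot: [2.518, -0.0, -0.257]
wrist_force: [-2.3, 3.1, 2.5]
finger_gap: 14.0
```

```bash
python3 -c "
from h import *
prop('pics/w12.png')"
```

```text
t 15.7667 TCPa [-28.  163.5 221.4] F a [-3.   2.4  2.5] gap 14.0 bar x,z -28.5 234.7 tip y 181.8 theta 1.556 r 114.7 depth 16.4 J [ 0.17  0.57  1.23 -0.56  1.63  0.48]
```

View pics/w12.png

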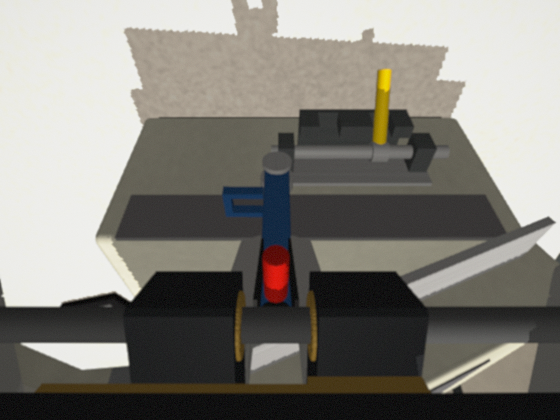

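The prop is upright at θ = 1.556 and forces are small. I'll carry on over centre.

>>> arm_command(steps=[[0.0,[1.15,-0.02,0.03],0],[0.0,[1.14,-0.09,0.12],0],[0.0,[1.12,-0.15,0.21],0],[0.0,[1.09,-0.22,0.3],0]])

```text
clock: 16.15
eef_pos: [642.2, -15.6, 212.6]
eef_rot: [2.518, -0.0, -0.257]
wrist_force: [-0.6, 1.6, 1.4]
finger_gap: 13.8
```

```bash
python3 -c "
from h import *
prop('pics/w13.png')"
```

```text
t 16.15 TCPa [ 16.9 163.4 212.6] F a [-1.   1.3  1.4] gap 13.8 bar x,z 16.5 226.1 tip y 182.1 theta 1.958 r 114.6 depth 16.6 J [ 0.15  0.67  1.09 -0.57  1.65  0.43]
```

>>> arm_command(steps=[[0.0,[1.05,-0.28,0.39],0],[0.0,[0.99,-0.34,0.47],0],[0.0,[0.8,-0.36,0.5],0],[0.0,[0.2,-0.1,0.1],0],[0.0,[0,0,0],0]])

```text
clock: 16.62
eef_pos: [670.0, -22.9, 193.6]
eef_rot: [2.517, 0.004, -0.259]
wrist_force: [-15.5, 4.2, 3.0]
finger_gap: 16.6
```

```bash
python3 -c "
from h import *
prop('pics/w14.png')"
```

```text
t 16.6167 TCPa [ 45.7 163.4 193.6] F a [-16.1   0.1   3. ] gap 16.6 bar x,z 43.4 210.1 tip y 182.0 theta 2.232 r 114.3 depth 20.4 J [ 0.13  0.75  1.   -0.57  1.65  0.42]
```

View pics/w14.png

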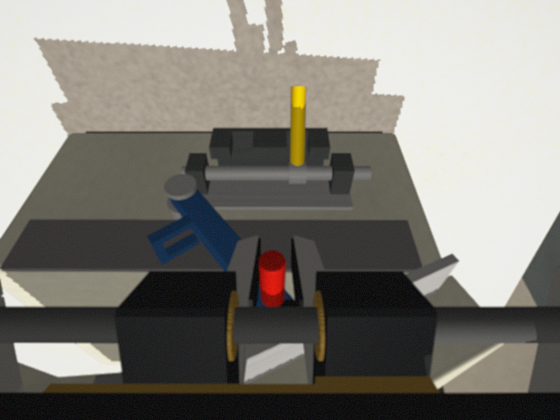

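The prop is on its stop at θ ≈ 2.23, with a 16 N reaction from the stop. I'll open and back out along the tool axis.

>>> arm_command(steps=[[0.3,[-0.2,0,0],0],[0.5,[0,0,0],0],[0.5,[0,0,0],0],[0.5,[0,0,0],0]])

```text
clock: 17.0
eef_pos: [669.3, -22.8, 193.9]
eef_rot: [2.518, 0.0, -0.257]
wrist_force: [-0.4, 0.9, -0.8]
finger_gap: 39.7
```

```bash
python3 -c "
from h import *
prop('pics/w15.png')"
```

```text
t 17.0 TCPa [ 45.  163.3 193.9] F a [-0.6  0.7 -0.8] gap 39.7 bar x,z 43.1 210.3 tip y 181.9 theta 2.229 r 114.2 depth 20.2 J [ 0.13  0.74  1.01 -0.57  1.64  0.42]
```

View pics/w15.png

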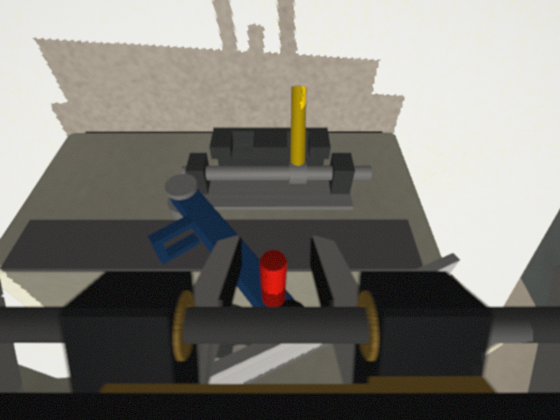

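The prop stays put with the fingers clear of it. I'll withdraw.

>>> arm_command(steps=[[0.5,[0,0,-1.5],0],[0.5,[0,0,-2.5],0],[0.5,[0,0,-3],0],[0.5,[0,0,-3],0],[0.5,[0,0,-3],0]])

```text
clock: 17.47
eef_pos: [688.5, 51.3, 300.8]
eef_rot: [2.518, 0.0, -0.257]
wrist_force: [0.1, 0.3, 0.3]
finger_gap: 47.0
```

>>> arm_command(steps=[[0.5,[0,0,-3],0],[0.5,[0,0,-3],0],[0.5,[0,0,0],0],[0.5,[0,0,0],0]])

```text
clock: 17.8
eef_pos: [698.0, 85.1, 348.2]
eef_rot: [2.519, -0.001, -0.256]
wrist_force: [-0.3, -0.7, -1.4]
finger_gap: 47.0
```

Run:
```python
from h import *
prop('pics/w16.png')
p,d=manip.camera('scene');cv2.imwrite('pics/s16.png',p[:,:,::-1]);X=cloud('scene',d)
for nm,(u0,v0,u1,v1) in {'jar':(268,284,308,332),'mug':(330,270,382,335),'car':(185,305,262,365)}.items():
    Y=X[v0:v1,u0:u1].reshape(-1,3);Y=Y[(Y[:,2]>25)&(Y[:,2]<150)];print(nm,Y.min(0).round(),Y.max(0).round())
```

```text
t 17.8 TCPa [ 45.3 275.  348.2] F a [-0.1 -0.7 -1.4] gap 47.0 bar x,z 43.4 210.9 tip y 181.4 theta 2.228 r 114.9 depth -169.5 J [ 0.26  0.9   0.39 -0.63  2.1   0.27]
jar [613. 131.  25.] [674. 190.  88.]
mug [478. 166.  25.] [565. 255.  93.]
car [708. 102.  25.] [832. 202.  64.]
```

View pics/s16.png

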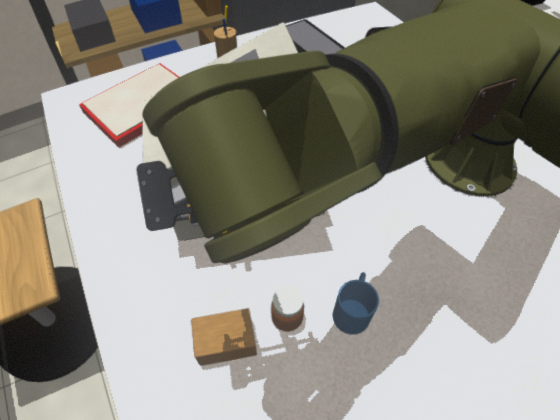

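View pics/w16.png

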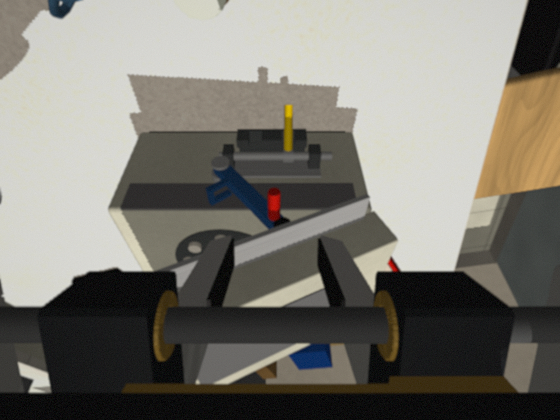

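Run:
```python
from h import *
p,d=manip.camera('top');cv2.imwrite('pics/t16.png',p[:,:,::-1]);X=cloud('top',d);A=w2a(X)
np.save('t16.npy',A)
for u,v in((330,280),(350,280),(380,280),(420,290),(400,200),(440,120)): print((u,v),A[v,u].round())
print(manip.read_state()['effort'].round(1))
```

```text
(330, 280) [-170.   66.  164.]
(350, 280) [-162.   32.  178.]
(380, 280) [-149.  -20.  176.]
(420, 290) [-150.  -93.  177.]
(400, 200) [-38.   3. 331.]
(440, 120) [139. -54. 248.]
[  0.8 -84.4 -37.1  -1.3   0.4  -0. ]
```

View pics/t16.png

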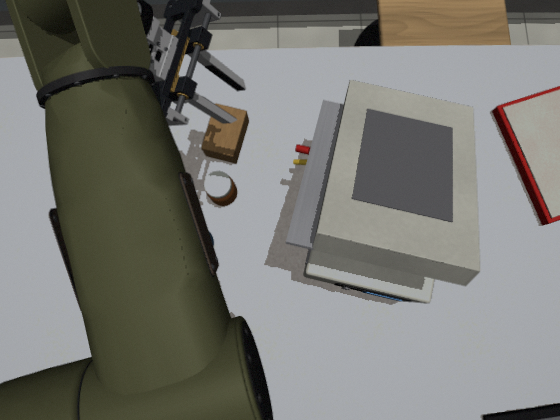

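Run:
```python
from h import *
A=np.load('t16.npy');q=A[165:205,380:430].reshape(-1,3);q=q[(q[:,2]>240)]
c=np.linalg.lstsq(np.c_[q[:,0],q[:,1],np.ones(len(q))],q[:,2],rcond=None)[0];print('tilt',np.arctan(-c[0]),c)
prop()
print(manip.sign_off())
```

```text
tilt 0.8170019420537679 [-1.06529280e+00  2.97494735e-01  3.10623152e+02]
t 17.95 TCPa [ 45.1 273.3 346.2] F a [ 0.3 -0.3  0.4] gap 46.8 bar x,z 43.5 210.9 tip y 181.4 theta 2.229 r 114.9 depth -167.0 J [ 0.26  0.9   0.4  -0.63  2.1   0.27]
the job is handed in; nothing more can be done
None
```

Run:
```python
import numpy as np
A=np.load('t16.npy')
for (u0,v0,u1,v1) in((380,165,430,205),(375,125,440,205)):
    q=A[v0:v1,u0:u1].reshape(-1,3);print(np.percentile(q,[0,5,50,95,100],axis=0).round())
    q=q[(q[:,2]>200)&(q[:,2]<420)]
    for _ in range(8):
        c=np.linalg.lstsq(np.c_[q[:,:2],np.ones(len(q))],q[:,2],rcond=None)[0];e=abs(np.c_[q[:,:2],np.ones(len(q))]@c-q[:,2]);q=q[e<max(4,2*np.median(e))]
    print(len(q),c,np.arctan(np.hypot(c[0],c[1])))
```

```text
[[-203.  -40.  297.]
 [ -43.  -36.  303.]
 [ -10.   -1.  319.]
 [  25.   33.  334.]
 [  37.  127.  963.]]
1992 [-4.54145989e-01  1.14713898e-03  3.14442589e+02] 0.42629758061723827
[[-203.  -55.  254.]
 [ -38.  -49.  267.]
 [  28.   -2.  302.]
 [ 103.   44.  332.]
 [ 127.  127.  963.]]
5178 [-4.61125670e-01  3.34350977e-03  3.14386559e+02] 0.43207741673649547
```

The hood is propped open, and I handed the job in at about 18 s of the 64 s allowed; the sign-off gave no verdict.

**What I did**
- **Leaning the tool:** moves can only turn the tool about its own axis. I got the 36° lean by driving the arm against its reach limit beside the robot, then carried that lean to the analyser.
- **Bolt:** I lifted the yellow handle to about 1.0 rad, drew the bolt to its stop and lowered the handle into the second notch.
- **Prop:** I swung the prop by its red grip over centre to its stop, let go and backed the hand away.

**Last checks**
- **Prop:** it stood at about 2.23 rad and stayed there after I let go. Readings before and after letting go, at full withdrawal and just before sign-off agreed within 0.005 rad.
- **Bolt:** drawn about 43.5 mm, measured before the prop was swung. I did not measure it again, but the handle still showed in the second notch in the final picture.
- **Bystanders:** the jar, mug and carton measured the same as at the start, within 1 mm.
- **Hand:** clear of everything, with wrist force near zero.

**What went wrong or disagreed**
- **Slipping grip:** partway up, the red grip crept towards the fingertips and the wrist force rose to about 30 N. I eased the grip, moved down onto it again and carried on with a light hold.
- **Hood tilt:** my first fit gave 0.82 rad because of stray depth readings. Refitting without them, after hand-in but from the earlier picture, gave 0.426–0.432 rad, which matches the expected 0.43.

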